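# Switch off and take down the light panel

### The arm

A 6-joint arm with a two-finger parallel gripper is mounted at the origin on the work surface. World frame = base frame: x ahead of the robot, y to its left, z up, the work surface at z = 0. Lengths are in m, angles in degrees, forces in N, time in s.
With the tool pointing down it reaches from about 0.35 to 0.85 m from the base axis. Payload 8.1 kg.
Tool frame: the origin (TCP) lies between the finger pads; the fingertips stand 11 mm ahead of it and the grasp point (between the pads) lies 8 mm behind it; z points along the fingers, y is the line along which they close (so a half turn about z gives the same grasp; the last joint's range is limited). The gripper opens to 93 mm and grips with 3 to 60 N. Pads are 15 mm wide; open, the fingers measure 128 mm over their backs; the gripper's body (75 mm by 188 mm) begins 65 mm behind the grasp point.
Start: joints at [-78.575, 7.471, 85.268, -0, 87.261, -4.893], TCP at [0.169, -0.576, 0.23] pointing down, gripper open.
Joint ranges: [-169.43, 169.43], [-51.17, 129.36], [1.28, 143.12], [-76.62, 256.62], [0, 156.53], [-152.29, 152.29]. Speed limits (degrees/s): [136.94, 136.94, 159.86, 180, 180, 180].

### API

Orientations are given as [roll, pitch, yaw] about the fixed x, y, z axes, in that order (R = Rz(yaw) Ry(pitch) Rx(roll)).
In Python, from cell import * gives the robot as it stands.
- The arm moves only by the tool move_arm, never from a script. Its argument "steps" is a list of rows, each an object with "xyz": the shift along the tool's x, y, z each as a share of 0.02 m, from -1 to 1, a list of three; "rotation": the turn, a rotation vector about the tool's x, y, z each as a share of 0.12 rad, from -1 to 1, a list of three. In form: [{"xyz": [tx, ty, tz], "rotation": [rx, ry, rz]}, ...]. A call has 1 to 12 rows; each row shifts and turns the commanded pose from where the row before left it, along the tool's axes as they then stand; what a row does not reach is not made up. A row lasts 1/8 s, in which the tool goes at most 62.5 mm and 10.7 degrees, less where a joint would pass 70% of its speed; a pose out of reach is approached as far as the arm can. A call with a number of a shift or a turn outside -1 to 1 is refused whole. A call with a gripper value outside its range is refused whole. "jaw" is the opening, from 0 (shut) to 1 (fully open), set as the call begins (left out, the last holds). The fingers move at their own pace and stop on an object; "squeeze" is the grip in N (left out, the last holds). Time passes only in rows, so rows that do not move let the fingers close. It gives the time, the measured TCP pose, the force, the opening and the grip force at its end, in the units of the state.
- get_obs(): the state, without advancing time (a new reading comes with each control period).
- capture(name): name is "scene" or "top" or "wrist"; returns (picture, depth): 480x640x3 uint8, red, green, blue; 480x640 float32, m along the optical axis (not along the pixel's ray), 0 where there is no reading.
- camera_info(name): a dict with "fx", "fy", "cx", "cy" (pixels), "rvec" (rotation vector, rad) and "tvec" (3), from world to camera coordinates, as OpenCV has them; the wrist camera has in their place "mount" (4x4, takes a point from camera to tool coordinates, whose origin is the TCP and whose axes are the flange's). Camera axes: x right, y down, z forward; pixel columns grow to the right and rows downward; lengths in m; the calibration is good to about 2 mm. The wrist camera is an equidistant fisheye: a pixel r from the principal point sees the ray r / f radians off the axis. A picture is of the moment at which its call begins: read the wrist's pose just before it. camera_info takes no time and is no camera call.
- finish_job(): hands the job in; it is judged then, once.
The state is a dict: "clock": time; "joints": joint angles; "qd": joint speeds; "joint_torque": joint torques, N m; "tcp_pos": TCP position; "orientation": TCP orientation; "ft_force": force on the tool from outside, world axes, zero at the start; "torque": the same for the moment, N m; "opening": finger opening in m; "finger_force": force on a finger pad.
Only numpy, scipy, OpenCV 4.12 (cv2) and the standard library are available. Lean on these libraries where they do the work, as an engineer would, in place of code of your own. Each camera call takes 0.05 s, during which the arm holds its last target. There are 200 camera calls.

### The job

The viewing session is over: turn the stand's orange dimmer knob fully anticlockwise to its off stop first, then unhook the light panel from its two screws and take it off the stand. Set it down gently, lit face up and lying flat, wholly on the grey foam pad; do not drop it. Leave the jars, bowls, bottle and brush where they are.

Things in the scene. Friction and masses are not known exactly. Their poses are not given: they have to be found in the camera images.
- stand: Fixed grey stand, 240 mm wide (its y), 160 mm high; origin under the centre of its base on the table. x points level from its low front to its high back, z up. Its board slopes 40 degrees from horizontal, rising towards +x: the face looks up and towards -x. In front a ledge, 14 mm high, 120 mm wide, runs out to x = -205 mm and carries the dimmer.
- hang (a point): Point on the stand's sloping face where the panel's origin lies while it hangs: mid-face, 96 mm above the table.
- screw_left (a point): Left (stand's +y) of two brass-headed screws standing square to the sloping face, 150 mm apart; this point is the shank's foot on the face, its z the face's outward normal, its x up the slope. Shank 9 mm thick; head 20 mm across, its underside 9 mm and its top 13 mm off the face.
- screw_right (a point): The right (stand's -y) screw, same as the left.
- panel: Loose light panel, 0.28 to 0.56 kg: aluminium plate 130 mm (x) by 200 mm (y), 6 mm thick, with white light fields, a black carrying rib and two keyholes. Origin: centre of its back. While it hangs, x points up the slope, y across; z points out of the lit face. To free it, shift it 28 mm along its +x (4 mm more or less still clears), then pull it off along +z, over 13 mm.
- panel_rib (a point): Grip point in the rib, 28 mm out (z) from the panel's origin. The rubber rib is centred on the panel: 16 mm thick (panel's x), 100 mm long (y), from the plate's face at z = 6 mm to z = 42 mm. Pinch it across its thickness, tool square to the panel.
- keyhole_left (a point): Centre of the left (panel's +y) keyhole's 30 mm entry hole, at x = 2, y = 75 mm on the panel's back; from the hole a 13 mm wide slot runs up (+x) to x = 35 mm. The screw shank sits at x = 30 mm, in the top of the slot, while the panel hangs.
- keyhole_right (a point): The right keyhole's entry hole, at x = 2, y = -75 mm, same as the left.
- dimmer (a joint): Angle of the orange dimmer knob on the stand's ledge, rad: 0 at its off stop (fully anticlockwise seen from above), growing clockwise; begins 0.7 to 1.4. It turns with light friction (0.04 N m) and stays where it is left.
- dimmer_grip (a point): Point in the knob's upright grip bar, on the vertical turning axis, 150 mm in front of the stand's origin, 51 mm above the table. The bar is 46 mm long, 14 mm thick, and stands from 28 mm (a 48 mm disc below it) to 58 mm above the table; pinch it across its thickness from above. In the stand's frame the bar's direction is 0.7 rad minus the joint's value (anticlockwise from +x).
- pad: Fixed dark grey foam pad (firm), 220 mm (x) by 280 mm (y), 16 mm thick; origin under its centre on the table, z up.
- panel_corner_a (a point): Corner of the panel's back, at x +65, y +100 mm in the panel's frame.
- panel_corner_b (a point): Corner of the panel's back, at x +65, y -100 mm in the panel's frame.
- panel_corner_c (a point): Corner of the panel's back, at x -65, y +100 mm in the panel's frame.
- panel_corner_d (a point): Corner of the panel's back, at x -65, y -100 mm in the panel's frame.
- dish: Bystander: small white ceramic bowl, 72 mm across, 26 mm high; origin on its axis, on the table.
- jar_white: Bystander: glass jar with white lid and paper label, 72 mm across, 100 mm high; origin on its axis, on the table.
- jar_black: Bystander: brown jar with black lid, 76 mm across, 85 mm high; origin on its axis, on the table.
- flask: Bystander: white plastic bottle, 66 mm across, 150 mm high; origin on its axis, on the table.
- pot: Bystander: terracotta bowl, 130 mm across, 85 mm high; origin on its axis, on the table.
- brush: Bystander: wooden-handled flat brush lying on the table, 200 mm long (its x), 42 mm wide, 20 mm high; origin at the middle of its underside, on the table.
- jar_small: Bystander: small glass jar with steel lid, 54 mm across, 60 mm high; origin on its axis, on the table.
Mind the look-alikes: they are no part of the job. Of the things shaped like the panel, the aluminium one is meant.

How it is judged (in metres and radians):
On the way, in this order (a step that is already met when the one before it is completed fails the run):
1. the dimmer is at its off stop (within 0.1 rad) while the panel still hangs on the stand (value of joint dimmer below 0.1 rad and distance between panel and hang below 0.02 m), for 0.2 s.
2. the panel is off the screws and held by the gripper, over 60 mm from where it hung (distance between panel and hang above 0.06 m and contact force between the fingers and panel above 0.5 N), for 0.1 s.
3. the panel is brought down level to within 20 mm of the pad while still held (z of panel in the frame of pad below 0.036 m and angle between panel's own z axis and vertical below 0.3 rad and horizontal distance between panel and pad below 0.09 m and contact force between the fingers and panel above 0.5 N), for 0.05 s.
At the end, for the whole second after the job is handed in: The dimmer reads under 0.12 rad; the panel rests on the pad, lit face up, within 0.1 rad of level, its back within 7 mm of the pad's top, all four corners over the pad (5 mm overhang allowed), still and let go (value of joint dimmer below 0.12 rad and angle between panel's own z axis and vertical below 0.1 rad and z of panel in the frame of pad between 0.01 and 0.023 m and linear speed of panel below 0.03 m/s and x of panel_corner_a in the frame of pad between -0.115 and 0.115 m and y of panel_corner_a in the frame of pad between -0.145 and 0.145 m and x of panel_corner_b in the frame of pad between -0.115 and 0.115 m and y of panel_corner_b in the frame of pad between -0.145 and 0.145 m and x of panel_corner_c in the frame of pad between -0.115 and 0.115 m and y of panel_corner_c in the frame of pad between -0.145 and 0.145 m and x of panel_corner_d in the frame of pad between -0.115 and 0.115 m and y of panel_corner_d in the frame of pad between -0.145 and 0.145 m); the robot touches nothing.
It fails at once if a jar, bowl, bottle or brush is pushed more than 30 mm away (distance of any of dish, jar_white, jar_black, flask, pot, brush, jar_small from where it was at the start of the episode above 0.03 m).
It also fails if it takes over 59 s, if anything falls off the work surface, if the arm or the gripper's body presses on something with over 40 N, if the wrist force passes 120 N, or if a joint passes its speed limit or range.

## Working session

There is one attempt and no reset: what is moved stays moved. The work goes in short steps, Python scripts to look and compute and a tool call to move; the robot and the scene stay as the last step left them, time stands still between calls to the robot, and variables do not carry over. Pictures are saved under pics/ and viewed, at most 10 in all, crops included, and the job is handed in when it is done.

Besides the shell and the picture viewer there is one more tool, called after ">>>" as a command line: name --argument value ..., lists and objects as JSON in quotes. move_arm: Moves the arm, as the interface text tells. Shift numbers are shares of 0.02 m and turn numbers shares of 0.12 rad, none past 1 either way. Its arguments: {"type":"object","properties":{"steps":{"type":"array"},"jaw":{"type":"number"},"squeeze":{"type":"number"}},"required":["steps"]}

```bash
ls; mkdir -p pics; cat > h.py <<'E'
from cell import *
import numpy as np, cv2
def cam(n):
    c=camera_info(n); K=np.array([[c['fx'],0,c['cx']],[0,c['fy'],c['cy']],[0,0,1.]])
    R=cv2.Rodrigues(np.array(c['rvec'],float))[0]; return K,R,np.array(c['tvec'],float).ravel()
def cloud(n,d):
    K,R,t=cam(n); v,u=np.mgrid[0:480,0:640]
    p=np.stack([(u-K[0,2])/K[0,0]*d,(v-K[1,2])/K[1,1]*d,d],-1)
    return (p-t)@R
E
python3 - <<'E'
from h import *
for n in("scene","top"):
    im,d=capture(n); cv2.imwrite(f"pics/{n}.png",im[...,::-1]); np.save(f"{n}_d.npy",d); np.save(f"{n}_i.npy",im)
    print(camera_info(n),d.min(),d.max())
print(get_obs())
E
```

```text
pics
{'fx': 561.5378642692082, 'fy': 561.5378642692082, 'cx': 327.9795342209871, 'cy': 244.95623198779882, 'rvec': array([ 2.02159675,  1.06065616, -0.50347624]), 'tvec': array([-0.26221199, -0.17043037,  1.76538966])} 0.0 3.8711658
{'fx': 511.3659828389068, 'fy': 511.3659828389068, 'cx': 331.8454083602438, 'cy': 242.20275565015854, 'rvec': array([ 2.14122054, -2.16107105,  0.14687417]), 'tvec': array([0.00736887, 0.50099722, 1.46347816])} 0.0 2.4251227
{'clock': 0.1, 'joints': array([-7.85749021e+01,  7.50973307e+00,  8.53238558e+01, -3.80267846e-04,
        8.72607154e+01, -4.89358269e+00]), 'qd': array([ 0.00099552, -0.0155957 , -0.02168189, -0.01516931,  0.01821714,
        0.07146468]), 'joint_torque': array([ 1.30668468e-03, -5.61341929e+01, -4.93095767e+01,  7.71426922e-02,
        2.90175725e-02, -2.17341255e-05]), 'tcp_pos': array([ 0.16850311, -0.57533674,  0.22869543]), 'orientation': array([-1.79906007e+02, -7.66623097e-03,  1.63186928e+01]), 'ft_force': array([-0.22352705,  0.44562344,  0.26606506]), 'torque': array([-0.00404856, -0.01117777,  0.01285106]), 'finger_force': 0.0, 'opening': 0.0932959278503146}
```

View pics/top.png

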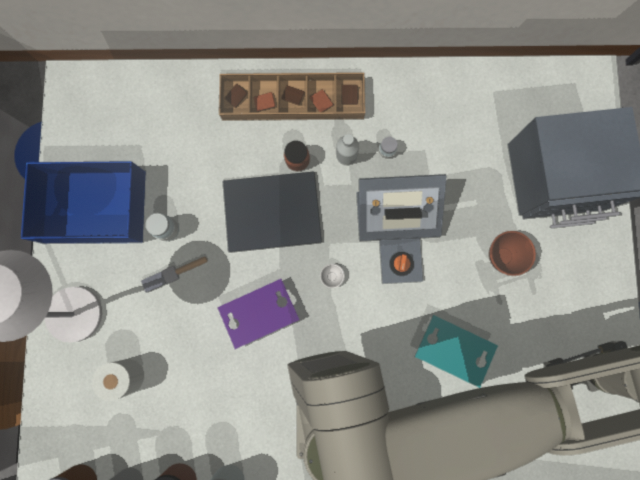

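View pics/scene.png

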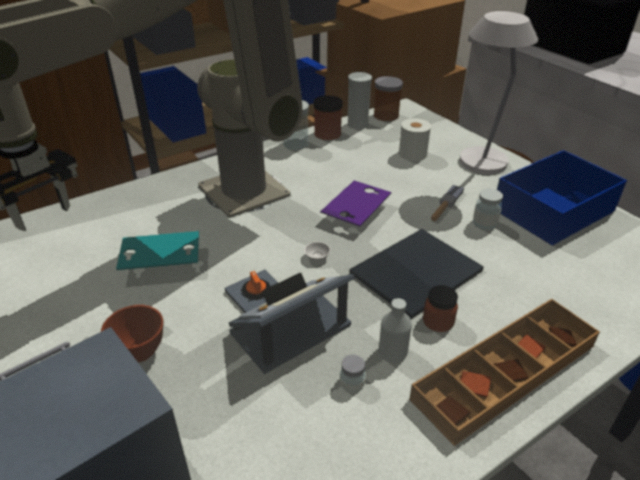

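The top view shows the aluminium panel with its black rib hanging on the stand at about (404,210), with brass screws at (376,203) and (430,200). The orange knob is at (402,262) and the grey pad at (272,211). The look-alikes are a purple plate at (258,313) and a teal one at (456,348), both lying on the table and the wrong colour. I'll confirm this in an enlarged crop while measuring.

```bash
python3 - <<'E'
from h import *
im=np.load("top_i.npy");d=np.load("top_d.npy");P=cloud("top",d)
hsv=cv2.cvtColor(im,cv2.COLOR_RGB2HSV)
cv2.imwrite("pics/crop.png",cv2.resize(im[160:300,340:480,::-1],(600,600),interpolation=cv2.INTER_CUBIC))
def plane(uv,n,z):
    K,R,t=cam(n); r=np.linalg.inv(K)@np.c_[np.array(uv,float),np.ones(len(uv))].T; r=(R.T@r).T; o=-R.T@t
    return o+r*((z-o[2])/r[:,2])[:,None]
for q in [(200,300),(300,180),(350,300)]: print("tbl",P[q[1],q[0]] if 0 else P[q[0],q[1]])
# pad
m=((hsv[...,2]<90)&(hsv[...,1]<90)).astype(np.uint8); m[:, :200]=0;m[:,345:]=0;m[:160]=0;m[265:]=0
m=cv2.morphologyEx(m,cv2.MORPH_OPEN,np.ones((5,5)))
n,l,s,c=cv2.connectedComponentsWithStats(m); i=1+np.argmax(s[1:,4]); 
ct=cv2.findContours((l==i).astype(np.uint8),0,1)[0][0]
zz=np.median(P[l==i][:,2]); print("pad z",zz)
pw=plane(ct[:,0],"top",0.016); r=cv2.minAreaRect((pw[:,:2]*1000).astype(np.float32)); print("pad",r)
# orange
o=((hsv[...,0]<15)&(hsv[...,1]>130)&(hsv[...,2]>110)).astype(np.uint8); o[:245]=0;o[282:]=0;o[:,:385]=0;o[:,425:]=0
b=o>0; print("orange",b.sum(),"z",np.percentile(P[b][:,2],[5,50,95]))
v,u=np.nonzero(b); w=plane(np.c_[u,v],"top",0.058); print(cv2.minAreaRect((w[:,:2]*1000).astype(np.float32)), w.mean(0))
# stand
K,R,t=cam("top"); v,u=np.mgrid[165:290,345:475]; Q=P[165:290,345:475].reshape(-1,3); H=hsv[165:290,345:475].reshape(-1,3)
U=np.c_[u.ravel(),v.ravel()]
led=(abs(Q[:,2]-.014)<.005)&(U[:,1]>238)&(U[:,0]<428)&(H[:,2]<140); print("ledge",led.sum(),cv2.minAreaRect((Q[led][:,:2]*1000).astype(np.float32)))
f=(Q[:,2]>.04)&(U[:,1]<240)
F=Q[f]; 
rng=np.random.default_rng(0);best=0
for _ in range(500):
    a=F[rng.choice(len(F),3,False)]; nn=np.cross(a[1]-a[0],a[2]-a[0]); nn/=np.linalg.norm(nn)+1e-12
    k=abs((F-a[0])@nn)<.003
    if k.sum()>best: best=k.sum();bk=k
G=F[bk]; c0=G.mean(0); nn=np.linalg.svd(G-c0,full_matrices=False)[2][2]; nn*=np.sign(nn[2]); print("plane",c0,nn,best,len(F),"tilt",np.degrees(np.arccos(nn[2])),"yaw",np.degrees(np.arctan2(-nn[1],-nn[0])))
# brass
br=((H[:,0]>8)&(H[:,0]<28)&(H[:,1]>90)&(U[:,1]<225)); 
for s in(0,1):
    k=br&((U[:,0]>403)==s); print("brass",k.sum(),U[k].mean(0),np.median(Q[k],0),((Q[k]-c0)@nn).mean())
# rib black
k=(H[:,2]<60)&(U[:,1]>195)&(U[:,1]<230)&(U[:,0]>375)&(U[:,0]<435); print("rib",k.sum(),np.median(Q[k],0),U[k].mean(0))
top=f&(Q[:,2]>.145); print("high",Q[top].mean(0),Q[top].min(0),Q[top].max(0),Q[:,2].max())
E
```

```text
tbl [0.63098687 0.0967149  0.02106061]
tbl [ 0.33783828  0.45342804 -0.00381336]
tbl [0.18984575 0.09827734 0.00132044]
pad z 0.016535185830608
pad ((599.4924926757812, 179.52371215820312), (216.84799194335938, 278.8163146972656), 5.537106990814209)
orange 164 z [0.02496451 0.03533771 0.06182705]
((435.9784851074219, -193.4113006591797), (37.2739372253418, 46.21445846557617), 88.5284194946289) [ 0.43712891 -0.192801    0.058     ]
ledge 1234 ((448.10601806640625, -172.02444458007812), (130.21694946289062, 183.50794982910156), 1.8829513788223267)
plane [ 0.60031754 -0.18834752  0.11391123] [-0.61118077 -0.01977841  0.79124388] 2172 5052 tilt 37.69809365522373 yaw 1.8535004128332733
brass 30 [375.5        202.66666667] [ 0.59809497 -0.11950036  0.12782288] 0.010425316462829093
brass 29 [429.4137931  199.72413793] [ 0.60453956 -0.2685735   0.12608598] 0.009095328049933477
rib 280 [ 0.56780649 -0.19414329  0.12758619] [403.025      212.93571429]
high [ 0.63547713 -0.18146329  0.21828528] [ 0.29805591 -0.30938165  0.14500472] [0.67225801 0.00424605 1.51788191] 1.5178819067221376
```

View pics/crop.png

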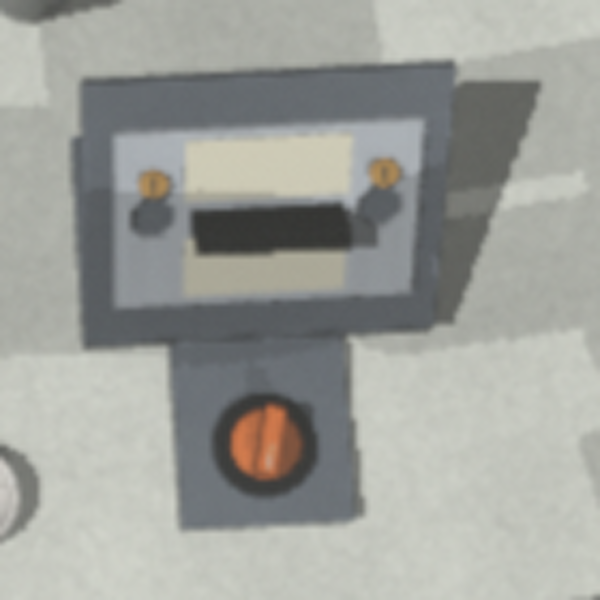

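The crop confirms the aluminium panel with white fields and a black rib on the stand. Its brass screws are at crop (153,185) and (384,172), and the orange knob is at (267,440) with its bar running nearly along world x. The screw spacing measures 149 mm (150 given) and the pad 217×279 mm. I'll move over the knob for a close look.

>>> move_arm --steps '[{"xyz":[0.745,-0.607,0.06],"rotation":[0,0,0]},{"xyz":[0.745,-0.607,0.06],"rotation":[0,0,0]},{"xyz":[0.745,-0.607,0.06],"rotation":[0,0,0]},{"xyz":[0.745,-0.607,0.06],"rotation":[0,0,0]},{"xyz":[0.745,-0.607,0.06],"rotation":[0,0,0]},{"xyz":[0.745,-0.607,0.06],"rotation":[0,0,0]},{"xyz":[0.745,-0.607,0.06],"rotation":[0,0,0]},{"xyz":[0.745,-0.607,0.06],"rotation":[0,0,0]},{"xyz":[0.745,-0.607,0.06],"rotation":[0,0,0]},{"xyz":[0.745,-0.607,0.06],"rotation":[0,0,0]},{"xyz":[0.745,-0.607,0.06],"rotation":[0,0,0]},{"xyz":[0.745,-0.607,0.06],"rotation":[0,0,0]}]'

```text
clock: 1.6
tcp_pos: [0.3, -0.3847, 0.2152]
orientation: [180.0, -0.0, 16.3]
ft_force: [0.1, -0.8, -1.6]
opening: 0.093
finger_force: 0.0
```

>>> move_arm --steps '[{"xyz":[0.745,-0.607,0.06],"rotation":[0,0,0]},{"xyz":[0.745,-0.607,0.06],"rotation":[0,0,0]},{"xyz":[0.745,-0.607,0.06],"rotation":[0,0,0]},{"xyz":[0.745,-0.607,0.06],"rotation":[0,0,0]},{"xyz":[0.745,-0.607,0.06],"rotation":[0,0,0]},{"xyz":[0.745,-0.607,0.06],"rotation":[0,0,0]},{"xyz":[0.745,-0.607,0.06],"rotation":[0,0,0]},{"xyz":[0.745,-0.607,0.06],"rotation":[0,0,0]},{"xyz":[0.745,-0.607,0.06],"rotation":[0,0,0]},{"xyz":[0.745,-0.607,0.06],"rotation":[0,0,0]},{"xyz":[0.745,-0.607,0.06],"rotation":[0,0,0]},{"xyz":[0.745,-0.607,0.06],"rotation":[0,0,0]}]'

```text
clock: 3.1
tcp_pos: [0.4304, -0.1946, 0.2008]
orientation: [180.0, -0.0, 16.3]
ft_force: [0.5, -0.1, 0.1]
opening: 0.0932
finger_force: 0.0
```

```bash
cat >> h.py <<'E'
from scipy.spatial.transform import Rotation as Ro
def wrist_pose():
    o=get_obs(); T=np.eye(4); T[:3,:3]=Ro.from_euler('xyz',o['orientation'],degrees=True).as_matrix(); T[:3,3]=o['tcp_pos']
    return T@np.array(camera_info('wrist')['mount'])
def wrays(uv):
    c=camera_info('wrist'); q=(np.array(uv,float)-[c['cx'],c['cy']])/[c['fx'],c['fy']]; r=np.linalg.norm(q,axis=1)
    return np.c_[q*(np.sin(r)/np.maximum(r,1e-9))[:,None],np.cos(r)]
def wplane(T,uv,z):
    g=wrays(uv)@T[:3,:3].T; return T[:3,3]+g*((z-T[2,3])/g[:,2])[:,None]
def wcloud(T,d):
    v,u=np.mgrid[0:480,0:640]; g=wrays(np.c_[u.ravel(),v.ravel()]); g=g/np.maximum(g[:,2:],1e-3)*d.reshape(-1,1)
    return (g@T[:3,:3].T+T[:3,3]).reshape(480,640,3)
E
python3 - <<'E'
from h import *
T=wrist_pose(); im,d=capture('wrist'); np.savez("w1.npz",T=T,im=im,d=d); cv2.imwrite("pics/w1.png",im[...,::-1])
print(camera_info('wrist')); o=get_obs(); print(o['tcp_pos'],o['orientation'],o['joints'],o['clock'])
P=wcloud(T,d); hsv=cv2.cvtColor(im,cv2.COLOR_RGB2HSV)
b=(hsv[...,0]<15)&(hsv[...,1]>130)&(hsv[...,2]>90)&(P[...,2]>.0)&(abs(P[...,0]-.436)<.06)&(abs(P[...,1]+.195)<.06)
print(b.sum(),np.percentile(P[b][:,2],[2,20,50,80,98]))
for lo,hi in((.05,.066),(.02,.034)):
    k=b&(P[...,2]>lo)&(P[...,2]<hi); 
    if k.sum()>5: print(k.sum(),P[k].mean(0),cv2.minAreaRect((P[k][:,:2]*1000).astype(np.float32)))
E
```

```text
{'fx': 371.64829954431775, 'fy': 371.64829954431775, 'cx': 329.368482353686, 'cy': 231.0658022383728, 'mount': array([[ 5.62353514e-04, -9.68341542e-01, -2.49628406e-01,
         6.74063360e-02],
       [ 9.99999800e-01,  4.72429913e-04,  4.20144058e-04,
        -4.22829771e-04],
       [-2.88911019e-04, -2.49628593e-01,  9.68341614e-01,
        -1.54919338e-01],
       [ 0.00000000e+00,  0.00000000e+00,  0.00000000e+00,
         1.00000000e+00]])}
[ 0.43126999 -0.19297143  0.20060657] [-1.79944844e+02 -5.11142842e-02  1.63629546e+01] [-3.03857448e+01 -1.18359112e+01  1.07118555e+02  7.53413681e-02
  8.47225101e+01  4.32443428e+01] 3.15
2080 [0.02611561 0.02754017 0.02889585 0.05760133 0.05896782]
852 [ 0.43832691 -0.2009057   0.05732157] ((436.7191467285156, -201.2609405517578), (14.736207962036133, 45.21769332885742), 80.13835144042969)
1131 [ 0.437652   -0.19811115  0.02785108] ((437.4881591796875, -200.8087158203125), (46.9725456237793, 44.9815559387207), 87.89823913574219)
```

View pics/w1.png

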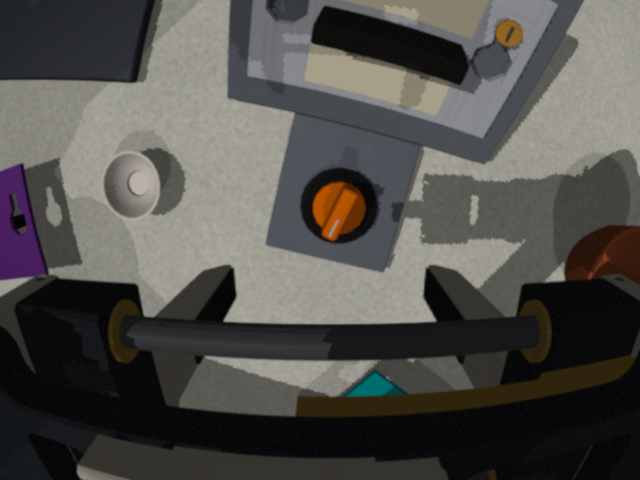

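The wrist view shows the knob at (338,207), with its bar running from (330,238) to (355,185). That gives a centre of (0.437, −0.201), bar top at z 0.058 as it must be, and bar direction −10°, so q≈0.9. Going down onto it.

>>> move_arm --steps '[{"xyz":[0.23,0.38,0.8],"rotation":[0,0,0]},{"xyz":[0,0,1],"rotation":[0,0,0.64]},{"xyz":[0,0,1],"rotation":[0,0,0.64]},{"xyz":[0,0,1],"rotation":[0,0,0.64]},{"xyz":[0,0,1],"rotation":[0,0,0.64]},{"xyz":[0,0,1],"rotation":[0,0,0.64]},{"xyz":[0,0,1],"rotation":[0,0,0.64]},{"xyz":[0,0,1],"rotation":[0,0,0]},{"xyz":[0,0,0],"rotation":[0,0,0]}]'

```text
clock: 4.28
tcp_pos: [0.4343, -0.2013, 0.0421]
orientation: [-179.9, 0.3, -10.1]
ft_force: [-0.0, 0.9, 0.4]
opening: 0.0928
finger_force: 0.0
```

>>> move_arm --steps '[{"xyz":[0,0,0],"rotation":[0,0,0]},{"xyz":[0,0,0],"rotation":[0,0,0]},{"xyz":[0,0,0],"rotation":[0,0,0]},{"xyz":[0,0,0],"rotation":[0,0,0]},{"xyz":[0,0,0],"rotation":[0,0,0]},{"xyz":[0,0,0],"rotation":[0,0,0]},{"xyz":[0,0,0],"rotation":[0,0,0]},{"xyz":[0,0,0],"rotation":[0,0,0]}]' --jaw 0 --squeeze 12

```text
clock: 5.28
tcp_pos: [0.4365, -0.2017, 0.0448]
orientation: [-180.0, -0.0, -10.1]
ft_force: [0.4, 0.4, 0.2]
opening: 0.0176
finger_force: 0.0
```

>>> move_arm --steps '[{"xyz":[0,0,0],"rotation":[0,0,0]},{"xyz":[0,0,0],"rotation":[0,0,0]},{"xyz":[0,0,0],"rotation":[0,0,-0.8]},{"xyz":[0,0,0],"rotation":[0,0,-0.8]},{"xyz":[0,0,0],"rotation":[0,0,-0.8]},{"xyz":[0,0,0],"rotation":[0,0,-0.8]},{"xyz":[0,0,0],"rotation":[0,0,-0.8]},{"xyz":[0,0,0],"rotation":[0,0,-0.8]},{"xyz":[0,0,0],"rotation":[0,0,-0.8]},{"xyz":[0,0,0],"rotation":[0,0,-0.8]},{"xyz":[0,0,0],"rotation":[0,0,-0.8]},{"xyz":[0,0,0],"rotation":[0,0,-0.8]}]'

```text
clock: 6.78
tcp_pos: [0.4369, -0.2023, 0.0449]
orientation: [179.9, 0.0, 45.1]
ft_force: [1.3, -3.2, -1.9]
opening: 0.014
finger_force: 12.4
```

```bash
python3 -c "
from h import *
print(get_obs())"
```

```text
{'clock': 6.775, 'joints': array([-3.09301945e+01, -8.49715982e-01,  1.14191792e+02, -2.43916517e-02,
        6.65767184e+01,  1.39888288e+01]), 'qd': array([-3.18074719e-02, -7.29131289e-03,  2.19616103e-02, -4.29598965e-01,
        2.48280309e-01, -4.35059086e+01]), 'joint_torque': array([  1.3266056 , -42.89985895, -42.76909947,   0.59601573,
         0.86845189,   1.30539838]), 'tcp_pos': array([ 0.43690832, -0.20227596,  0.04487634]), 'orientation': array([1.79915791e+02, 2.10164981e-03, 4.50906555e+01]), 'ft_force': array([ 1.27311882, -3.1651982 , -1.87266526]), 'torque': array([-0.58966178, -0.19469539, -0.31314218]), 'finger_force': 12.374468296766281, 'opening': 0.014014645064564032}
```

>>> move_arm --steps '[{"xyz":[0,0,0],"rotation":[0,0,-0.3]},{"xyz":[0,0,0],"rotation":[0,0,0]},{"xyz":[0,0,0],"rotation":[0,0,0]}]'

```text
clock: 7.15
tcp_pos: [0.4367, -0.2024, 0.0449]
orientation: [179.9, 0.0, 46.9]
ft_force: [2.3, -4.4, -4.5]
opening: 0.0145
finger_force: 12.4
```

```bash
python3 -c "
from h import *
o=get_obs();print(o['torque'],o['ft_force'],o['orientation'])"
```

```text
[-0.95234943 -0.42725884 -0.21114241] [ 2.30632711 -4.42938821 -4.50296812] [1.79932520e+02 2.37469564e-02 4.68627011e+01]
```

>>> move_arm --steps '[{"xyz":[0,0,0],"rotation":[0,0,0]},{"xyz":[0,0,0],"rotation":[0,0,0]},{"xyz":[0,0,0],"rotation":[0,0,0]},{"xyz":[0,0,0],"rotation":[0,0,0]},{"xyz":[0,0,-0.5],"rotation":[0,0,0]},{"xyz":[0,0,-1],"rotation":[0,0,0]},{"xyz":[0,0,-1],"rotation":[0,0,0]},{"xyz":[0,0,-1],"rotation":[0,0,0]},{"xyz":[0,0,-1],"rotation":[0,0,0]},{"xyz":[0,0,-1],"rotation":[0,0,0]},{"xyz":[0,0,-1],"rotation":[0,0,0]},{"xyz":[0,0,-1],"rotation":[0,0,0]}]' --jaw 1

```text
clock: 8.65
tcp_pos: [0.4365, -0.2017, 0.1963]
orientation: [180.0, -0.0, 47.0]
ft_force: [0.3, 0.5, 0.5]
opening: 0.0926
finger_force: 0.0
```

```bash
python3 - <<'E'
from h import *
o=get_obs(); print(o['tcp_pos'],o['orientation'])
T=wrist_pose(); im,d=capture('wrist'); np.savez("w2.npz",T=T,im=im,d=d); cv2.imwrite("pics/w2.png",im[...,::-1])
P=wcloud(T,d); hsv=cv2.cvtColor(im,cv2.COLOR_RGB2HSV)
b=(hsv[...,0]<15)&(hsv[...,1]>130)&(hsv[...,2]>90)&(abs(P[...,0]-.436)<.06)&(abs(P[...,1]+.2)<.06)&(P[...,2]>.05)&(P[...,2]<.066)
print(b.sum(),cv2.minAreaRect((P[b][:,:2]*1000).astype(np.float32)))
# panel: brass heads
reg=(abs(P[...,0]-.60)<.06)&(abs(P[...,1]+.2)<.12)&(P[...,2]>.08)&(P[...,2]<.2)
br=reg&(hsv[...,0]>8)&(hsv[...,0]<28)&(hsv[...,1]>110)
n,l,s,c=cv2.connectedComponentsWithStats(br.astype(np.uint8))
for i in range(1,n):
    if s[i,4]>15: print("brass",s[i,4],c[i],np.median(P[l==i],0))
k=(hsv[...,2]<50)&(abs(P[...,0]-.57)<.05)&(abs(P[...,1]+.2)<.07)&(P[...,2]>.09)&(P[...,2]<.15)
print("rib",k.sum(),P[k].mean(0) if k.any() else 0)
E
```

```text
[ 0.43653119 -0.20172548  0.19633771] [ 1.79957708e+02 -1.20983216e-02  4.69828941e+01]
817 ((436.8045959472656, -200.9634246826172), (45.4605598449707, 13.995585441589355), 41.512142181396484)
brass 479 [568.38830898 154.6868476 ] [ 0.60275622 -0.26765351  0.12520372]
rib 5504 [ 0.5639849  -0.19354076  0.12507998]
```

View pics/w2.png

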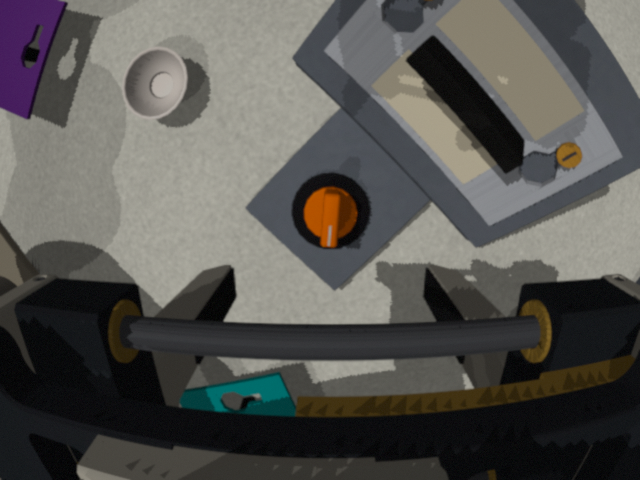

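The knob at (330,215) now has its bar at 41.5° in world, against 42.3° expected at the stop, so it is off. The panel still hangs: the right screw is at (568,155) with z 0.125 as expected. I put the hang point at about (0.586, −0.194, 0.096) with the stand yaw near 2.3°. Next I'll orient square to the panel at a standoff.

>>> move_arm --steps '[{"xyz":[0,0,0],"rotation":[0,0,-0.94]},{"xyz":[0,0,0],"rotation":[0,0,-0.94]},{"xyz":[0,0,0],"rotation":[0,0,-0.94]},{"xyz":[0,0,0],"rotation":[0,0,-0.94]},{"xyz":[0,0,0],"rotation":[0,0,-0.94]},{"xyz":[0,0,0],"rotation":[0,0,-0.94]},{"xyz":[0,0,0],"rotation":[0,0,-0.95]},{"xyz":[0,0,0],"rotation":[-0.97,0,0]},{"xyz":[0,0,0],"rotation":[-0.97,0,0]},{"xyz":[0,0,0],"rotation":[-0.97,0,0]},{"xyz":[0,0,0],"rotation":[-0.97,0,0]},{"xyz":[0,0,0],"rotation":[-0.97,0,0]}]'

```text
clock: 10.2
tcp_pos: [0.4367, -0.2018, 0.1955]
orientation: [146.4, 0.1, 92.3]
ft_force: [-0.8, 0.2, 0.9]
opening: 0.0926
finger_force: 0.0
```

>>> move_arm --steps '[{"xyz":[0,0,0],"rotation":[-0.97,0,0]},{"xyz":[0.014,0.5,0.83],"rotation":[0,0,0]},{"xyz":[0.014,0.5,0.83],"rotation":[0,0,0]},{"xyz":[0.014,0.5,0.83],"rotation":[0,0,0]},{"xyz":[0.014,0.5,0.83],"rotation":[0,0,0]},{"xyz":[0.014,0.5,0.83],"rotation":[0,0,0]},{"xyz":[0,0,0],"rotation":[0,0,0]},{"xyz":[0,0,0],"rotation":[0,0,0]}]'

```text
clock: 11.2
tcp_pos: [0.5277, -0.1965, 0.1634]
orientation: [140.0, -0.0, 92.3]
ft_force: [0.5, 0.5, 1.1]
opening: 0.093
finger_force: 0.0
```

```bash
python3 - <<'E'
from h import *
o=get_obs(); print(o['tcp_pos'],o['orientation'],o['joints'])
Rt=Ro.from_euler('xyz',o['orientation'],degrees=True).as_matrix(); print(Rt.round(4))
T=wrist_pose(); im,d=capture('wrist'); np.savez("w3.npz",T=T,im=im,d=d); cv2.imwrite("pics/w3.png",im[...,::-1])
P=wcloud(T,d); L=(P-o['tcp_pos'])@Rt   # tool frame
hsv=cv2.cvtColor(im,cv2.COLOR_RGB2HSV)
br=(hsv[...,0]>8)&(hsv[...,0]<28)&(hsv[...,1]>110)&(P[...,2]>.08)&(P[...,2]<.2)&(abs(P[...,1]+.2)<.12)&(abs(P[...,0]-.6)<.06)
n,l,s,c=cv2.connectedComponentsWithStats(br.astype(np.uint8))
for i in range(1,n):
    if s[i,4]>60: print("brass",s[i,4],c[i],np.median(P[l==i],0),"tool",np.median(L[l==i],0))
k=(hsv[...,2]<60)&(abs(L[...,0])<.08)&(abs(L[...,1])<.05)&(L[...,2]>.0)&(L[...,2]<.08)
k=cv2.morphologyEx(k.astype(np.uint8),cv2.MORPH_OPEN,np.ones((3,3)))>0
print("rib",k.sum(),np.percentile(L[k],[2,50,98],axis=0).round(4)); t=k&(L[...,2]<np.percentile(L[k][:,2],5)+.006)
print(cv2.minAreaRect((L[t][:,:2]*1000).astype(np.float32)))
# plane of panel
g=(hsv[...,2]>70)&(abs(L[...,0])<.095)&(abs(L[...,1])<.06)&(L[...,2]>.06)&(L[...,2]<.1); G=L[g]; print(g.sum(),np.median(G[:,2]),np.linalg.svd(G-G.mean(0),full_matrices=False)[2][2])
E
```

```text
[ 0.52765371 -0.19647887  0.16343985] [ 1.40002342e+02 -6.15966177e-03  9.23215721e+01] [-43.41155456 -26.36340518 131.57442815  36.52510338  50.66394281
 -63.310958  ]
[[-4.050e-02  7.654e-01  6.422e-01]
 [ 9.992e-01  3.100e-02  2.610e-02]
 [ 1.000e-04  6.428e-01 -7.661e-01]]
brass 685 [379.13284672 129.19708029] [ 0.59559384 -0.11933298  0.12469783] tool [0.07435363 0.02940617 0.07540699]
rib 4484 [[-0.0393 -0.0477  0.003 ]
 [ 0.007  -0.0003  0.0465]
 [ 0.0491  0.0453  0.0514]]
((0.5288376808166504, -0.9682540893554688), (96.47149658203125, 16.081783294677734), 89.90077209472656)
35059 0.08197756151219307 [-0.00533037  0.00266991  0.99998223]
```

View pics/w3.png

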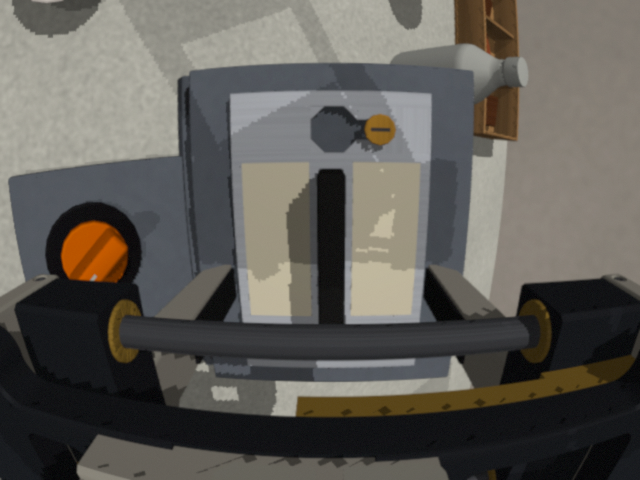

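The tool is square to the panel within 0.3°. The rib at (331,245) is centred within 1 mm and the panel face is 82 mm ahead. Advance and grip.

>>> move_arm --steps '[{"xyz":[0,-0.01,0.84],"rotation":[0,0,0]},{"xyz":[0,-0.01,0.84],"rotation":[0,0,0]},{"xyz":[0,0,0.84],"rotation":[0,0,0]},{"xyz":[0,0,0.84],"rotation":[0,0,0]},{"xyz":[0,0,0],"rotation":[0,0,0]}]'

```text
clock: 11.88
tcp_pos: [0.5703, -0.1947, 0.1109]
orientation: [140.1, -0.1, 92.3]
ft_force: [0.7, 0.7, -0.4]
opening: 0.093
finger_force: 0.0
```

>>> move_arm --steps '[{"xyz":[0,0,0],"rotation":[0,0,0]},{"xyz":[0,0,0],"rotation":[0,0,0]},{"xyz":[0,0,0],"rotation":[0,0,0]},{"xyz":[0,0,0],"rotation":[0,0,0]},{"xyz":[0,0,0],"rotation":[0,0,0]},{"xyz":[0,0,0],"rotation":[0,0,0]},{"xyz":[0,0,0],"rotation":[0,0,0]},{"xyz":[0,0,0],"rotation":[0,0,0]},{"xyz":[0,0,0],"rotation":[0,0,0]},{"xyz":[0,0,0],"rotation":[0,0,0]},{"xyz":[0,0,0],"rotation":[0,0,0]}]' --jaw 0 --squeeze 40

```text
clock: 13.25
tcp_pos: [0.5714, -0.1952, 0.1124]
orientation: [139.9, 0.0, 92.3]
ft_force: [5.3, 1.0, 0.6]
opening: 0.0157
finger_force: 40.0
```

>>> move_arm --steps '[{"xyz":[0,0.28,-0.04],"rotation":[0,0,0]},{"xyz":[0,0.28,0],"rotation":[0,0,0]},{"xyz":[0,0.28,0],"rotation":[0,0,0]},{"xyz":[0,0.28,0],"rotation":[0,0,0]},{"xyz":[0,0.28,0],"rotation":[0,0,0]},{"xyz":[0,0,0],"rotation":[0,0,0]},{"xyz":[0,0,0],"rotation":[0,0,0]}]'

```text
clock: 14.12
tcp_pos: [0.5917, -0.194, 0.1301]
orientation: [140.0, -0.0, 92.3]
ft_force: [0.3, 0.3, -3.8]
opening: 0.0158
finger_force: 40.0
```

```bash
python3 - <<'E'
from h import *
o=get_obs(); Rt=Ro.from_euler('xyz',o['orientation'],degrees=True).as_matrix(); print(o['tcp_pos'],o['orientation'],'F tool',o['ft_force']@Rt,o['torque']@Rt)
T=wrist_pose(); im,d=capture('wrist'); cv2.imwrite("pics/w4.png",im[:300,150:550,::-1])
E
```

```text
[ 0.59168164 -0.1939946   0.13009959] [ 1.40002897e+02 -8.98956609e-03  9.23041321e+01] F tool [ 0.28134204 -2.22511996  3.06437059] [0.61836283 0.0177007  0.00206654]
```

View pics/w4.png

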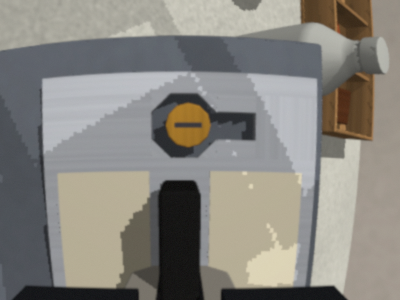

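The screw head at (188,125) sits inside the entry hole, which spans 152–212, but about 2–3 mm towards the slot. I'll shift 1.5 mm more up the slope and then pull off.

>>> move_arm --steps '[{"xyz":[0,0.08,0],"rotation":[0,0,0]},{"xyz":[0,0,0],"rotation":[0,0,0]},{"xyz":[0,0,-0.3],"rotation":[0,0,0]},{"xyz":[0,0,-0.5],"rotation":[0,0,0]},{"xyz":[0,0,-0.5],"rotation":[0,0,0]},{"xyz":[0,0,-0.5],"rotation":[0,0,0]},{"xyz":[0,0,-0.7],"rotation":[0,0,0]},{"xyz":[0,0,-0.8],"rotation":[0,0,0]},{"xyz":[0,0,-0.8],"rotation":[0,0,0]},{"xyz":[0,0,0],"rotation":[0,0,0]},{"xyz":[0,0,0],"rotation":[0,0,0]}]'

```text
clock: 15.55
tcp_pos: [0.5403, -0.1963, 0.1941]
orientation: [140.0, 0.0, 92.3]
ft_force: [-0.4, -0.1, -3.7]
opening: 0.0157
finger_force: 40.0
```

```bash
python3 - <<'E'
from h import *
o=get_obs(); Rt=Ro.from_euler('xyz',o['orientation'],degrees=True).as_matrix(); print(o['tcp_pos'],o['orientation'],'F tool',o['ft_force'],o['torque']@Rt,o['joints'],o['clock'])
T=wrist_pose(); im,d=capture('wrist'); cv2.imwrite("pics/w5.png",im[:300,150:550,::-1])
E
```

```text
[ 0.5403133  -0.19627913  0.19408465] [1.39972930e+02 1.31583994e-02 9.22733556e+01] F tool [-0.41385074 -0.05256708 -3.72399945] [ 6.24434414e-01 -6.68427972e-03  4.09809022e-04] [-42.0009746  -26.55521061 128.36597524  34.41159372  52.58373816
 -59.34767775] 15.55
```

View pics/w5.png

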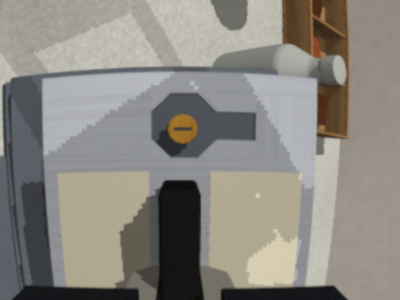

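The panel is free: the screw head is now below the plate, and the measured weight is 3.7 N. Carry it left with a small lift, level it, and go over the pad.

>>> move_arm --steps '[{"xyz":[0.3,0.16,-0.19],"rotation":[0,0,0]},{"xyz":[0.6,0.16,-0.19],"rotation":[0,0,0]},{"xyz":[0.8,0.16,-0.19],"rotation":[0,0,0]},{"xyz":[1,0.16,-0.19],"rotation":[0,0,0]},{"xyz":[1,0.16,-0.19],"rotation":[0,0,0]},{"xyz":[1,0.16,-0.19],"rotation":[0,0,0]},{"xyz":[1,0,0],"rotation":[0,0,0]},{"xyz":[1,0,0],"rotation":[0,0,0]},{"xyz":[1,0,0],"rotation":[0,0,0]},{"xyz":[1,0,0],"rotation":[0,0,0]},{"xyz":[1,0,0],"rotation":[0.4,0,0]},{"xyz":[1,0,0],"rotation":[0.6,0,0]}]'

```text
clock: 17.1
tcp_pos: [0.5311, 0.0189, 0.2235]
orientation: [147.0, -0.0, 92.3]
ft_force: [0.5, 0.0, -3.7]
opening: 0.0155
finger_force: 40.0
```

>>> move_arm --steps '[{"xyz":[1,0,0],"rotation":[0.7,0,0]},{"xyz":[1,0,0],"rotation":[0.7,0,0]},{"xyz":[1,0,0],"rotation":[0.7,0,0]},{"xyz":[1,0,0],"rotation":[0.7,0,0]},{"xyz":[1,0,0],"rotation":[0.7,0,0]},{"xyz":[1,0,0],"rotation":[0.7,0,0]},{"xyz":[0.7,0,0],"rotation":[0.7,0,0]},{"xyz":[0.2,0.3,0],"rotation":[0.62,0,0]},{"xyz":[0,0.8,0],"rotation":[0,0,-0.23]},{"xyz":[0,1,0],"rotation":[0,0,-0.23]},{"xyz":[0,0.8,0],"rotation":[0,0,0]},{"xyz":[0,0.5,0],"rotation":[0,0,0]}]'

```text
clock: 18.6
tcp_pos: [0.5944, 0.1609, 0.2182]
orientation: [-175.2, -0.3, 95.5]
ft_force: [0.2, -0.2, -3.4]
opening: 0.0158
finger_force: 40.0
```

>>> move_arm --steps '[{"xyz":[0,0.2,0],"rotation":[0,0,0]},{"xyz":[0,0,0],"rotation":[0,0,0]},{"xyz":[0,0,0],"rotation":[0,0,0]}]'

```text
clock: 18.98
tcp_pos: [0.5976, 0.1607, 0.2185]
orientation: [-175.2, -0.3, 95.4]
ft_force: [0.0, -0.4, -3.2]
opening: 0.0157
finger_force: 40.0
```

```bash
python3 - <<'E'
from h import *
o=get_obs(); print(o['tcp_pos'],o['orientation'],o['ft_force'],o['torque'],o['clock'])
Rt=Ro.from_euler('xyz',o['orientation'],degrees=True).as_matrix()
T=wrist_pose(); im,d=capture('wrist'); cv2.imwrite("pics/w6.png",im[...,::-1])
L=(wcloud(T,d)-o['tcp_pos'])@Rt
g=(abs(L[...,0]-.06)<.03)&(abs(L[...,1])<.06)&(L[...,2]>.005)&(L[...,2]<.025); G=L[g]; print(g.sum(),np.median(G[:,2]),np.linalg.svd(G-G.mean(0),full_matrices=False)[2][2])
im,d=capture("top"); P=cloud("top",d); cv2.imwrite("pics/t2.png",im[140:300,200:420,::-1])
E
```

```text
[0.59757962 0.16066488 0.21853732] [-175.19580014   -0.26654623   95.44545073] [ 0.00791947 -0.37383449 -3.17907478] [ 0.02188948 -0.21825514  0.02496913] 18.975
26088 0.015760275641434358 [-1.76419005e-02 -6.20066021e-04  9.99844177e-01]
```

View pics/w6.png

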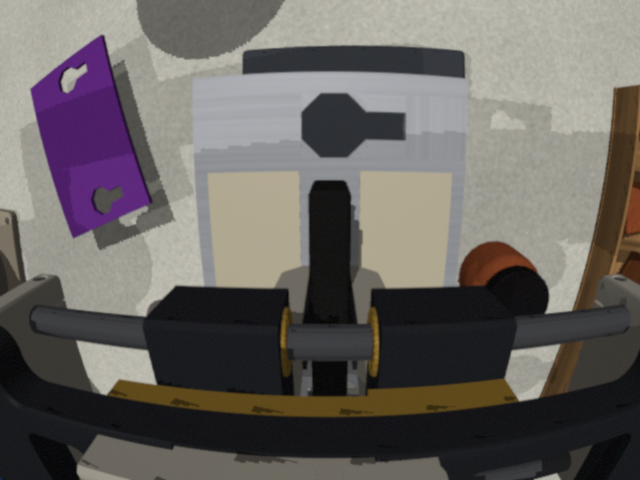

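The panel is held, with the pad below it at (350,60), and the keyholes and rib show it lit face up. It is over-rotated by 4.8°, so I'll correct that and descend to a hover.

>>> move_arm --steps '[{"xyz":[0.5,0.1,0],"rotation":[-0.35,0,0]},{"xyz":[0.45,0.09,0],"rotation":[-0.35,0,0]},{"xyz":[0,0,0.5],"rotation":[0,0,0]},{"xyz":[0,0,1],"rotation":[0,0,0]},{"xyz":[0,0,1],"rotation":[0,0,0]},{"xyz":[0,0,1],"rotation":[0,0,0]},{"xyz":[0,0,1],"rotation":[0,0,0]},{"xyz":[0,0,1],"rotation":[0,0,0]},{"xyz":[0,0,1],"rotation":[0,0,0]},{"xyz":[0,0,1],"rotation":[0,0,0]},{"xyz":[0,0,0.7],"rotation":[0,0,0]},{"xyz":[0,0,0.4],"rotation":[0,0,0]}]'

```text
clock: 20.58
tcp_pos: [0.5994, 0.1806, 0.045]
orientation: [-179.9, -0.3, 95.4]
ft_force: [-1.1, -1.0, -3.0]
opening: 0.0156
finger_force: 40.0
```

>>> move_arm --steps '[{"xyz":[0,0,0],"rotation":[0,0,0]},{"xyz":[0,0,0],"rotation":[0,0,0]},{"xyz":[0,0,0],"rotation":[0,0,0]}]'

```text
clock: 20.95
tcp_pos: [0.6005, 0.1808, 0.0472]
orientation: [179.9, -0.3, 95.4]
ft_force: [-0.6, 0.9, -3.4]
opening: 0.0158
finger_force: 40.0
```

```bash
python3 - <<'E'
from h import *
o=get_obs(); print(o['tcp_pos'],o['orientation'],o['ft_force'],o['torque'],o['clock'])
T=wrist_pose(); im,d=capture('wrist'); W=wcloud(T,d); L=W-o['tcp_pos']
g=(abs(L[...,1]-.06)<.03)&(abs(L[...,0])<.055)&(L[...,2]<-.005)&(L[...,2]>-.025); G=W[g]; n=np.linalg.svd(G-G.mean(0),full_matrices=False)[2][2]
print(g.sum(),G.mean(0),n*np.sign(n[2])); cv2.imwrite("pics/w7.png",im[...,::-1])
hsv=cv2.cvtColor(im,cv2.COLOR_RGB2HSV); k=(W[...,2]>.008)&(W[...,2]<.024)&(hsv[...,2]<90)&(W[...,1]>.25)&(W[...,1]<.34); 
print("pad strip",k.sum(),np.percentile(W[k],[1,50,99],axis=0) if k.any() else 0)
E
```

```text
[0.60050823 0.18084476 0.04722099] [179.8988802   -0.27560529  95.44524556] [-0.60727118  0.85663236 -3.43071129] [-0.03237786 -0.14901033  0.00056959] 20.95
23611 [0.600168   0.2399203  0.03186499] [-0.00209812  0.01373436  0.99990348]
pad strip 36478 [[0.48362361 0.25107248 0.01415992]
 [0.59636331 0.29376228 0.01582664]
 [0.69568315 0.32534109 0.01746988]]
```

Level within 0.8° and centred over the pad, with about 10 mm of gap. Lowering slowly to contact.

>>> move_arm --steps '[{"xyz":[0,0,0.15],"rotation":[0,0,0]},{"xyz":[0,0,0.1],"rotation":[0,0,0]},{"xyz":[0,0,0.1],"rotation":[0,0,0]},{"xyz":[0,0,0.07],"rotation":[0,0,0]},{"xyz":[0,0,0],"rotation":[0,0,0]},{"xyz":[0,0,0],"rotation":[0,0,0]}]'

```text
clock: 21.75
tcp_pos: [0.5999, 0.1808, 0.0381]
orientation: [180.0, -0.3, 95.4]
ft_force: [-1.2, 0.5, 0.5]
opening: 0.016
finger_force: 40.0
```

>>> move_arm --steps '[{"xyz":[0,0,0.025],"rotation":[0,0,0]},{"xyz":[0,0,0.025],"rotation":[0,0,0]},{"xyz":[0,0,0],"rotation":[0,0,0]},{"xyz":[0,0,0],"rotation":[0,0,0]}]'

```text
clock: 22.25
tcp_pos: [0.6, 0.1808, 0.0378]
orientation: [180.0, -0.3, 95.4]
ft_force: [-4.3, -0.8, 7.4]
opening: 0.016
finger_force: 40.0
```

>>> move_arm --steps '[{"xyz":[0,0,-0.02],"rotation":[0,0,0]},{"xyz":[0,0,0],"rotation":[0,0,0]},{"xyz":[0,0,0],"rotation":[0,0,0]},{"xyz":[0,0,0],"rotation":[0,0,0]},{"xyz":[0,0,0],"rotation":[0,0,0]},{"xyz":[0,0,0],"rotation":[0,0,0]},{"xyz":[0,0,0],"rotation":[0,0,0]},{"xyz":[0,0,0],"rotation":[0,0,0]}]' --jaw 0.6

```text
clock: 23.25
tcp_pos: [0.5998, 0.1807, 0.0372]
orientation: [180.0, -0.3, 95.4]
ft_force: [-0.4, -0.2, 0.2]
opening: 0.0558
finger_force: 0.0
```

>>> move_arm --steps '[{"xyz":[0,0,-0.3],"rotation":[0,0,0]},{"xyz":[0,0,-0.6],"rotation":[0,0,0]},{"xyz":[0,0,-1],"rotation":[0,0,0]},{"xyz":[0,0,-1],"rotation":[0,0,0]},{"xyz":[0,0,-1],"rotation":[0,0,0]},{"xyz":[0,0,-1],"rotation":[0,0,0]},{"xyz":[0,0,-1],"rotation":[0,0,0]},{"xyz":[0,0,-1],"rotation":[0,0,0]},{"xyz":[0,0,0],"rotation":[0,0,0]},{"xyz":[0,0,0],"rotation":[0,0,0]}]'

```text
clock: 24.5
tcp_pos: [0.5995, 0.18, 0.1745]
orientation: [-180.0, -0.3, 95.4]
ft_force: [0.1, 0.2, 0.2]
opening: 0.0557
finger_force: 0.0
```

```bash
python3 - <<'E'
from h import *
o=get_obs(); print(o['tcp_pos'],o['ft_force'],o['opening'],o['clock'])
T=wrist_pose(); im,d=capture('wrist'); W=wcloud(T,d); cv2.imwrite("pics/w8.png",im[...,::-1])
hsv=cv2.cvtColor(im,cv2.COLOR_RGB2HSV)
g=(abs(W[...,0]-.6)<.075)&(abs(W[...,1]-.23)<.06)&(W[...,2]>.017)&(W[...,2]<.032)&(hsv[...,2]>90); G=W[g]
n=np.linalg.svd(G-G.mean(0),full_matrices=False)[2][2]; print(g.sum(),np.median(G[:,2]),n*np.sign(n[2]),G.min(0),G.max(0))
E
```

```text
[0.59952451 0.17999288 0.17454118] [0.06037912 0.19901183 0.20868074] 0.055712385285751204 24.5
17075 0.022250273078216753 [-1.46589850e-04  9.16420326e-03  9.99957997e-01] [0.52520033 0.17001237 0.0170041 ] [0.66475584 0.28637814 0.02585854]
```

View pics/w8.png

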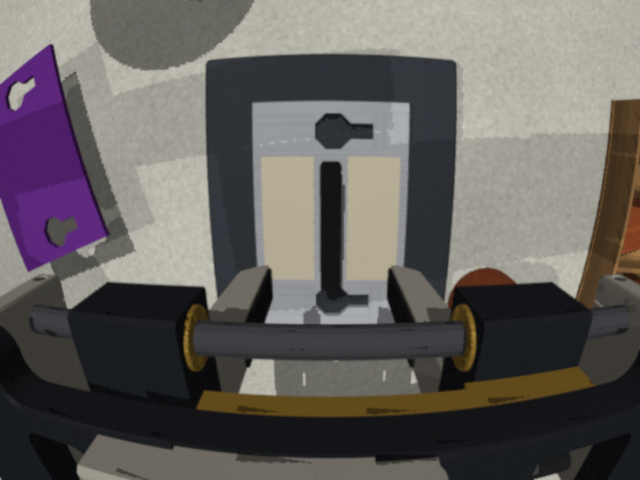

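The panel (centre about (331,230)) lies face up with pad showing on its three visible sides. Its face is at z 0.022, which is pad top plus plate thickness, it is level, and the gripper is clear. Handing in.

```bash
python3 -c "
from cell import *
print(finish_job())"
```

```text
the job is handed in; nothing more can be done
None
```

The dimmer is at its off stop, and the panel is unhooked and lying flat, lit face up, on the grey pad. I handed the job in at about 24.6 s of the 59 s limit, with no score returned.

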